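Clamp up a two-part boot sole for gluing

ROBOT

A 7-joint arm with a two-finger parallel gripper is mounted at the origin on the work surface. World frame = base frame: x ahead of the robot, y to its left, z up, the work surface at z = 0. Lengths are in m, angles in rad, forces in N, time in s.
With the tool pointing down it reaches from about 0.4 to 0.85 m from the base axis. Payload 10.4 kg.
Tool frame: the origin (TCP) lies between the finger pads; the fingertips stand r.nose_length ahead of it and the grasp point (between the pads) lies 6 mm ahead of it (r.nose_length is the distance from the TCP to the fingertips, in m); z points along the fingers, x is the direction in which the jaws open and shut, and the axes are right-handed (so a half turn about z gives the same grasp; the last joint's range is limited). The gripper opens to 87 mm and grips with 3 to 60 N. Pads are 19 mm wide; open, the fingers measure 117 mm over their backs; the gripper's body (75 mm by 190 mm) begins 51 mm behind the grasp point.
Start: joints at [-1.297, 0.332, -0.065, 1.46, 0.022, 1.35, -0.088], TCP at [0.183, 0.598, 0.248] pointing down, gripper open.
Joint ranges: [-2.6, 2.6], [-0.5, 2.12], [-1.47, 1.34], [0.16, 2.42], [-1.27, 4.41], [0.06, 2.06], [-2.6, 2.6]. Speed limits (rad/s): [2.22, 2.22, 2.79, 2.79, 3.14, 3.14, 3.14].

INTERFACE

Orientations are given as a unit quaternion [x, y, z, w].
In Python, from bench import r gives the robot as it stands. The module is installed in compiled form; this text tells all that it offers.
- The arm moves only by the shell command python3 -m creep 'ROWS' [OPENING] [FORCE]. ROWS is JSON, a list of rows, each an object of numbers: "x", "y", "z": the shift along the world's x, y, z in m; "spin": the turn about the world's z in degrees. In form: [{"x": .., "y": .., "z": .., "spin": ..}, ...]. A call has 1 to 12 rows; each row is the pose to reach, as a shift and turn from the pose commanded when the call began; what a row does not reach only later rows make up. A row lasts 1/8 s, in which the tool goes at most 62.5 mm and 10.7 degrees, less where a joint would pass 70% of its speed; a pose out of reach is approached as far as the arm can. A call with a gripper value outside its range is refused whole. OPENING is the finger opening in m, from 0 to 0.087, set as the call begins (- or left out, the last holds). The fingers move at their own pace and stop on an object; FORCE is the grip in N (left out, the last holds). Time passes only in rows, so rows that repeat a pose let the fingers close. It gives the time, the measured TCP pose, the force and the opening at its end, in the units of the state.
- r.read_state(): the state, without advancing time (a new reading comes with each control period).
- r.camera(name): name is "scene" or "top" or "wrist"; returns a dict with "pixels" (420x560x3 uint8, blue, green, red), "z_map" (420x560 float32, m along the optical axis (not along the pixel's ray), 0 where there is no reading), "K" (3x3 intrinsics, pixels), "R" (3x3) and "t" (3): a world point X has camera coordinates R X + t. Camera axes: x right, y down, z forward; pixel columns grow to the right and rows downward; lengths in m; the calibration is good to about 2 mm. A picture is of the moment at which its call begins.
- r.close_job(): hands the job in, once; it reports no verdict.
The state is a dict: "time": time; "joint_positions": joint angles; "joint_vel": joint speeds; "joint_torque": joint torques, N m; "ee_pos": TCP position; "eef_rot": TCP orientation; "ft_force": force on the tool from outside, world axes, zero at the start; "torque": the same for the moment, N m; "width": finger opening in m.
Only numpy, scipy, OpenCV 4.12 (cv2) and the standard library are available. Lean on these libraries where they do the work, as an engineer would, in place of code of your own. Each camera call takes 0.05 s, during which the arm holds its last target. There are 200 camera calls.

TASK

Glue up the two-part boot sole in the bar clamp: slide the longer toe part along the wooden fence until its round end meets the clamp's fixed jaw, then bring the heel part in against it so that the two straight faces are closed and in line. Push the free jaw along the bar against the heel until the jaw tilts and binds, and then swing its screw handle over, away from the robot, to its stop so that the sole is held tight. Both parts must lie flat on the bench; do not knock or shift the brush, the glue pot or the tin.

Things in the scene. Friction and masses are not known exactly. Their poses are not given: they have to be found in the camera images.
- clamp: Steel bar clamp fixed to the bench, lying flat. Origin on the bench under the work line, in the plane of the fixed jaw's inner face; z up, +x away from the robot; the work line runs from the origin along -y. Fixed jaw: block at y 0 to +24 mm, x -40 to +85 mm, 46 mm high. Bar: 12 x 26 mm, along y at x = +70 mm, from y = +40 to -430 mm, at heights 15 to 41 mm.
- stop (a point): Point on the fixed jaw's inner face on the work line (clamp x = 0, y = 0), 20 mm above the bench. Axes as the clamp.
- fence (a point): Middle of the wooden fence's face, 12 mm above the bench, at clamp x = +38 mm, y = -94 mm. The fence is on the far side of the work line, from clamp y = -2 to -186 mm, 24 mm high, 12 mm thick. A sole part lying against it is centred on clamp x = 0. Axes as the clamp.
- fore: Toe part of the sole, the longer one: flat slab 40 mm high (cork, brown top layer), 76 mm wide, 90 mm long; one end straight, the other a half circle of radius 38 mm. Origin on its underside at the middle of the straight face; +y points to the round end. About 0.16 kg. Lies in the clamp short of the jaw and off the fence, round end towards the fixed jaw.
- fore_end (a point): Outermost point of the toe part's round end, 20 mm above its underside.
- fore_joint (a point): Middle of the toe part's straight face, 20 mm above its underside. Axes as the toe part.
- heel: Heel part of the sole, the shorter one: same look, 40 mm high, 76 mm wide, 75 mm long, one end straight, the other a half circle of radius 38 mm. Origin on its underside at the middle of the straight face; -y points to the round end. About 0.13 kg. Lies on the robot's side of the clamp, roughly in line with it. The closed sole is 165 mm long.
- heel_joint (a point): Middle of the heel part's straight face, 20 mm above its underside. Axes as the heel part.
- heel_end (a point): Outermost point of the heel part's round end, 20 mm above its underside.
- jaw (a joint): Slide of the free jaw along the bar, m; grows towards the fixed jaw; it drags with 3 N, range 0 to 0.20. At 0 the pad face is 300 mm from the fixed jaw. The pad meets the finished sole near 0.135.
- jaw_tilt (a joint): Tilt of the free jaw on the bar, rad. 0 square, held there by a weak spring (2 Nm/rad); pushed against the work, its free end lags and at about 0.06 the jaw binds on the bar by friction and stays there when let go.
- jaw_push (a point): Good place to push the free jaw: back face of its arm, half way between screw and bar, 28 mm above the bench. Arm: steel block 20 mm thick, heights 8 to 48 mm, reaching 70 mm from bar centre to screw axis. Behind it 57 mm are free between screw (radius 7 mm) and bar; the handle is 65 mm behind it. Push along clamp +y; 10 to 15 N binds it. Axes as the clamp when square.
- pad: Rubber pad, disc of radius 15 mm and 10 mm thick, on the front end of the jaw's screw, axis along the work line, 28 mm above the bench; it sits on a stiff spring of 4 N per mm.
- pad_face (a point): Centre of the pad's face that presses on the heel, 25 mm in front of the jaw's arm.
- handle_axis (a point): Point on the screw's axis in the plane in which the handle swings, 28 mm above the bench. The screw axis is along clamp y. Axes as the clamp when the jaw is square.
- handle (a joint): Angle of the screw handle, rad, 0 to 1.6 (stop). At 0 it leans 0.5 rad from upright towards the robot; it grows as it swings up and over, away from the robot, to lean 1.1 rad the other way. Stays where left (0.12 Nm drag). Each rad moves the pad 3 mm towards the work. With the jaw bound on the work, the stop gives well over 8 N of clamping.
- handle_tip (a point): End of the handle's lever: steel bar of radius 6 mm with a wooden grip of radius 9.5 mm over its last 30 mm; this point is 85 mm from the screw axis.
- brush: Wooden brush 120 x 45 x 49 mm lying beyond the clamp's fixed jaw; leave alone. Origin under its middle.
- gluepot: Closed steel glue pot, 64 mm wide, 85 mm high, behind the clamp's bar; leave alone. Origin under its middle.
- tin: Open steel tin, 76 mm wide, 70 mm high; leave alone. Origin under its middle.
There are look-alikes about, which are no part of the job. What is shaped like the heel but orange is not meant.

How it is judged:
On the way, in this order (a step that is already met when the one before it is completed fails the run):
1. the toe part lies flat against the fixed jaw, in line (horizontal distance between fore_end and stop below 0.01 m and y of fore_end in the frame of clamp above -0.005 m and angle between the y axis of fore and the y axis of clamp, either way round below 0.12 rad and height (world z) of fore_end below 0.025 m), for 0.2 s.
2. the heel part is in the clamp, in line with the toe part and up to it, within 15 mm (all of step 1 and horizontal distance between heel_joint and fore_joint below 0.018 m and angle between the y axis of heel and the y axis of clamp, either way round below 0.12 rad and y of fore_joint in the frame of heel_joint below 0.015 m and height (world z) of heel_end below 0.025 m), for 0.2 s.
3. the free jaw is against the heel, tilted and bound on the bar (all of step 1 and horizontal distance between heel_joint and fore_joint below 0.009 m and angle between the y axis of heel and the y axis of clamp, either way round below 0.12 rad and y of fore_joint in the frame of heel_joint below 0.005 m and height (world z) of heel_end below 0.025 m and value of joint jaw_tilt above 0.035 rad and contact force between pad and heel above 1 N), for 0.2 s.
4. the screw handle is swung over and the sole held tight (all of step 3 and value of joint handle above 1.1 rad and contact force between pad and heel above 8 N), for 0.2 s.
At the end, for the whole second after the job is handed in: Toe end within 5 mm of the fixed jaw (10 mm of the stop point); straight faces closed within 5 mm (9 mm with side offset); both parts within 0.12 rad of the clamp line, flat, at rest; free jaw tilted over 0.035 rad; handle beyond 1.1 rad; pad pressing the heel with over 8 N (all of step 4 and linear speed of each of heel, fore below 0.01 m/s); the robot touches nothing.
It fails at once if a bystander (brush, glue pot, tin) is shifted more than 25 mm (distance of any of brush, gluepot, tin from where it was at the start of the episode above 0.025 m).
It also fails if it takes over 72 s, if anything falls off the work surface, if the arm or the gripper's body presses on something with over 40 N, if the wrist force passes 120 N, or if a joint passes its speed limit or range.

## Working session

There is one attempt and no reset: what is moved stays moved. The work goes in short steps, Python scripts to look and compute and a shell command to move; the robot and the scene stay as the last step left them, time stands still between calls to the robot, and variables do not carry over. Pictures are saved under pics/ and viewed, about 8 in all and at most 12, crops included, and the job is handed in when it is done.

```bash
mkdir -p pics; cat > h.py <<'E'
import numpy as np, cv2
from bench import r
def cam(n):
    c=r.camera(n); return c
def world(c,u,v,z=None):
    K,R,t=np.array(c["K"]),np.array(c["R"]),np.array(c["t"])
    d=np.linalg.inv(K)@np.array([u,v,1.]); o=-R.T@t; w=R.T@d
    if z is None:
        return o+w*c["z_map"][int(round(v)),int(round(u))]
    return o+w*(z-o[2])/w[2]
def proj(c,X):
    p=c["K"]@(c["R"]@np.array(X)+c["t"]); return p[:2]/p[2]
E
python3 - <<'E'
from h import *
print(r.read_state(), r.nose_length)
a=cam("scene");b=cam("top")
np.savez("t0.npz",**b); np.savez("s0.npz",**a)
cv2.imwrite("pics/s0.png",a["pixels"]);cv2.imwrite("pics/t0.png",b["pixels"])
for c in(a,b): print(-c["R"].T@c["t"])
E
```

```text
{'time': 0.0, 'joint_positions': array([-1.29659901,  0.33285666, -0.06472638,  1.4609534 ,  0.02157342,
        1.3498933 , -0.08846526]), 'joint_vel': array([-0.00153402, -0.00080092, -0.00026151, -0.00055311, -0.00125859,
       -0.00128927,  0.00059051]), 'joint_torque': array([ 7.35246194e-04, -6.23264194e+01,  2.47703085e-02, -3.89883971e+01,
       -6.14519650e-02,  4.00011067e-02,  1.36633084e-04]), 'ee_pos': array([0.18266378, 0.59733805, 0.2467577 ]), 'eef_rot': array([ 8.03861498e-01,  5.94816098e-01, -5.59710765e-04,  4.33975735e-04]), 'ft_force': array([ 0.03478469, -0.3797081 ,  0.2494733 ]), 'torque': array([ 0.0197922 , -0.00042248, -0.0432862 ]), 'width': 0.08737831161731525} 0.025
[ 1.41014911 -0.37931755  0.88946934]
[ 0.42342176 -0.02506861  1.07570414]
```

View pics/t0.png

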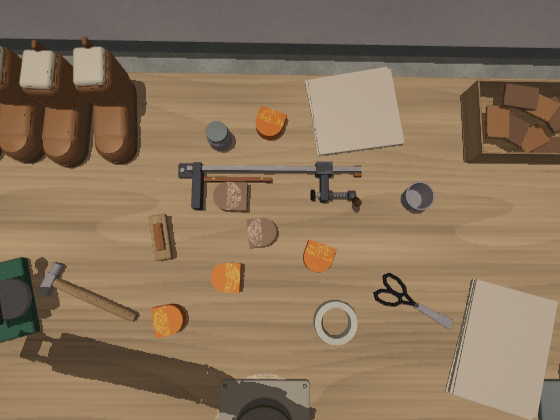

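View pics/s0.png

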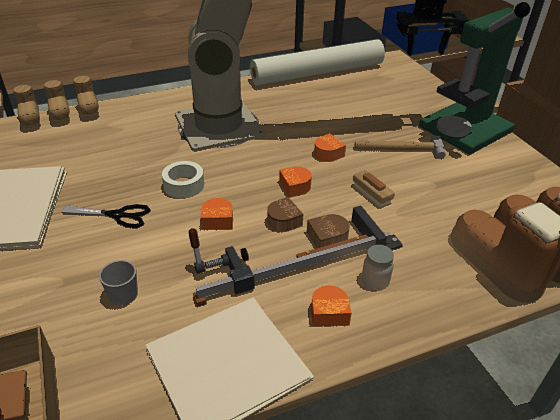

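The toe candidates are brown at (230,196) and heel candidates are brown at (262,232). The look-alikes are orange at (270,122), (319,256), (227,278) and (168,320). By the description I choose the two brown ones. The fixed jaw is at (197,187), the free jaw at (325,185) and the handle at (352,200). I'll check this in a close crop and measure.

```bash
python3 - <<'E'
from h import *
b=dict(np.load("t0.npz")); im=b["pixels"]
cv2.imwrite("pics/crop0.png",cv2.resize(im[150:260,170:370],None,fx=4,fy=4,interpolation=cv2.INTER_CUBIC))
print("mm/px",1000*np.linalg.norm(world(b,200,200,.04)-world(b,201,200,.04)))
v,u=np.mgrid[0:420,0:560]
K,R,t=b["K"],b["R"],b["t"]
P=np.stack([u,v,np.ones_like(u)],-1)@np.linalg.inv(K).T*b["z_map"][...,None]; W=(P-t)@R
np.save("W.npy",W)
# bits by height
def reg(name,u0,u1,v0,v1,z0,z1):
    m=np.zeros((420,560),np.uint8); s=W[v0:v1,u0:u1,2]; m[v0:v1,u0:u1]=((s>z0)&(s<z1))*255
    n,l,st,ce=cv2.connectedComponentsWithStats(m); i=1+np.argmax(st[1:,4]); m=l==i
    pts=W[m]; rc=cv2.minAreaRect((pts[:,:2]*1000).astype(np.float32))
    print(name,"n",m.sum(),"z",np.median(pts[:,2]).round(4),"mean",pts.mean(0).round(4),"min",pts.min(0).round(3),"max",pts.max(0).round(3),"rect",rc)
    return m
reg("fore",210,250,182,214,.034,.05)
reg("heel",244,280,214,252,.03,.05)
reg("fixjaw",188,206,160,212,.04,.06)
reg("fence",206,274,172,184,.015,.03)
reg("bar",205,312,160,176,.03,.05)
reg("arm",312,336,158,206,.04,.06)
reg("handle",335,365,190,212,.05,.15)
reg("brush",145,178,208,265,.02,.07)
reg("pot",200,235,115,155,.06,.1)
reg("tin",400,440,180,215,.05,.1)
E
```

```text
mm/px 2.643007112686068
fore n 891 z 0.0405 mean [0.5911 0.0965 0.0405] min [0.553 0.056 0.035] max [0.629 0.144 0.046] rect ((590.793701171875, 100.29987335205078), (76.34941864013672, 88.28543853759766), 0.8966025710105896)
heel n 738 z 0.0403 mean [0.4966 0.0172 0.0403] min [ 0.456 -0.022  0.035] max [0.533 0.055 0.046] rect ((496.726806640625, 14.62930679321289), (76.34813690185547, 74.52661895751953), 5.448031425476074)
fixjaw n 471 z 0.0459 mean [0.6213 0.1885 0.0459] min [0.557 0.168 0.04 ] max [0.681 0.213 0.051] rect ((618.9444580078125, 189.96551513671875), (124.71355438232422, 45.49162292480469), 0.42101526260375977)
fence n 313 z 0.024 mean [0.6404 0.0798 0.0238] min [ 0.634 -0.006  0.015] max [0.648 0.167 0.03 ] rect ((640.9434814453125, 80.50040435791016), (12.740955352783203, 173.7835693359375), 0.3825070858001709)
bar n 579 z 0.0411 mean [0.6669 0.0224 0.0404] min [ 0.66  -0.117  0.03 ] max [0.675 0.168 0.048] rect ((666.9552001953125, 25.434158325195312), (13.833802223205566, 285.01092529296875), 0.7982268929481506)
arm n 446 z 0.0481 mean [ 0.6432 -0.1508  0.0477] m
[... 293 characters left out ...]
 -224.31072998046875), (37.12520980834961, 17.593996047973633), 12.745522499084473)
brush n 840 z 0.0383 mean [0.4799 0.2778 0.04  ] min [0.42  0.248 0.02 ] max [0.541 0.311 0.054] rect ((480.8014221191406, 280.8463134765625), (119.67434692382812, 45.62826919555664), 10.904491424560547)
pot n 423 z 0.0851 mean [0.7507 0.1325 0.0829] min [0.726 0.106 0.06 ] max [0.781 0.16  0.091] rect ((753.5634155273438, 133.04356384277344), (55.17057800292969, 54.51092529296875), 0.47789543867111206)
tin n 279 z 0.0671 mean [ 0.5959 -0.4012  0.0642] min [ 0.557 -0.435  0.051] max [ 0.63  -0.36   0.076] rect ((593.5601806640625, -397.1374816894531), (71.80247497558594, 75.33749389648438), 0.978916585445404)
```

View pics/crop0.png

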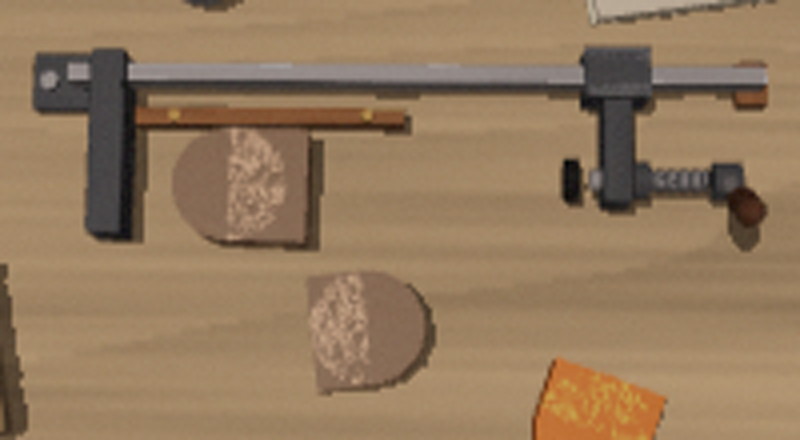

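The crop confirms the choice: toe at crop (240,185) with its round end left, and heel at (365,330) with its straight face left. The free jaw's arm is at (618,150), the pad at (571,181) and the handle grip at (746,207). I'll start the approach and refine a few edges.

```bash
python3 - <<'E'
from h import *
b=dict(np.load("t0.npz")); W=np.load("W.npy")
def p(n,cu,cv,z): print(n,world(b,170+cu/4-.4,150+cv/4-.4,z).round(4))
p("jaw inner top",126,80,.046);p("jaw inner near end",130,235,.046)
p("fence end",405,122,.024);p("fence start face",140,127,.024);p("fence end face",400,131,.024)
p("bar L",200,64,.041);p("bar L2",200,82,.041);p("bar R",560,70,.041);p("bar R2",560,86,.041)
p("pad front",563,181,.043);p("pad back",579,181,.043);p("arm front",602,150,.048);p("arm back",634,150,.048)
p("arm top end near",618,208,.048);p("screwcollar",728,180,.035);p("grip",746,205,.103);p("block",584,60,.048);p("block",650,60,.048)
p("fore str top",308,130,.04);p("fore str bot",305,243,.04);p("fore end",173,185,.04)
p("heel str top",307,277,.04);p("heel str bot",320,393,.04);p("heel end",430,328,.04)
d=world(b,200,150,.04)
m=W[195:201,196:206]; print(m[2,:,1].round(4),m[2,:,2].round(4))
E
python3 -m creep '[{"x":0.04,"y":-0.05,"spin":-8},{"x":0.08,"y":-0.1,"spin":-16},{"x":0.12,"y":-0.15,"spin":-24},{"x":0.16,"y":-0.2,"spin":-32},{"x":0.2,"y":-0.25,"spin":-40},{"x":0.24,"y":-0.3,"spin":-48},{"x":0.28,"y":-0.35,"spin":-56},{"x":0.32,"y":-0.4,"spin":-64},{"x":0.36,"y":-0.45,"spin":-73},{"x":0.408,"y":-0.498,"spin":-73},{"x":0.408,"y":-0.498,"spin":-73},{"x":0.408,"y":-0.498,"spin":-73}]' 0.087 20
```

```text
jaw inner top [0.66   0.1769 0.046 ]
jaw inner near end [0.556  0.1705 0.046 ]
fence end [ 0.6384 -0.0087  0.024 ]
fence start face [0.6326 0.1706 0.024 ]
fence end face [ 0.6321 -0.0054  0.024 ]
bar L [0.6727 0.1288 0.041 ]
bar L2 [0.6604 0.1285 0.041 ]
bar R [ 0.6718 -0.1126  0.041 ]
bar R2 [ 0.6608 -0.1126  0.041 ]
pad front [ 0.596  -0.1145  0.043 ]
pad back [ 0.5961 -0.1251  0.043 ]
arm front [ 0.6163 -0.1399  0.048 ]
arm back [ 0.6165 -0.1612  0.048 ]
arm top end near [ 0.5775 -0.1504  0.048 ]
screwcollar [ 0.5993 -0.2259  0.035 ]
grip [ 0.5721 -0.2239  0.103 ]
block [ 0.6772 -0.128   0.048 ]
block [ 0.6778 -0.1722  0.048 ]
fore str top [0.6289 0.0557 0.04  ]
fore str bot [0.5528 0.0561 0.04  ]
fore end [0.5906 0.1444 0.04  ]
heel str top [0.5302 0.0543 0.04  ]
heel str bot [0.4541 0.0441 0.04  ]
heel end [ 0.4975 -0.0273  0.04  ]
[0.187  0.1851 0.1815 0.18   0.1772 0.1775 0.1776 0.1776 0.1755 0.1727] [ 0.049   0.0455  0.0504  0.0448  0.0454  0.0307  0.016   0.0015 -0.0015
 -0.0013]invalid input at $[0]: expected keys x, y, z, spin
```

```bash
python3 -m creep '[{"x":0.04,"y":-0.05,"z":0,"spin":-8},{"x":0.08,"y":-0.1,"z":0,"spin":-16},{"x":0.12,"y":-0.15,"z":0,"spin":-24},{"x":0.16,"y":-0.2,"z":0,"spin":-32},{"x":0.2,"y":-0.25,"z":0,"spin":-40},{"x":0.24,"y":-0.3,"z":0,"spin":-48},{"x":0.28,"y":-0.35,"z":0,"spin":-56},{"x":0.32,"y":-0.4,"z":0,"spin":-64},{"x":0.36,"y":-0.45,"z":0,"spin":-73},{"x":0.408,"y":-0.512,"z":-0.03,"spin":-73},{"x":0.408,"y":-0.512,"z":-0.06,"spin":-73},{"x":0.408,"y":-0.512,"z":-0.06,"spin":-73}]' 0.087 20
python3 - <<'E'
from h import *
c=cam("wrist"); s=r.read_state(); print(s["ee_pos"],s["eef_rot"],s["width"])
cv2.imwrite("pics/w1.png",c["pixels"])
for X in ([.597,.1775,.046],[.597,.0875,.04]): print(proj(c,X))
print([proj(c,X).round() for X in ([.629,.0555,.04],[.553,.0555,.04],[.591,.144,.04])])
E
```

```text
time: 1.6
ee_pos: [0.5899, 0.0823, 0.1841]
eef_rot: [1.0, -0.002, -0.003, 0.002]
ft_force: [0.4, 0.8, 0.5]
width: 0.0871
[0.59015554 0.08463426 0.18606572] [ 9.99998077e-01 -1.07690462e-03 -1.48796624e-03  6.87039372e-04] 0.08680521286180437
[296.52833294  69.65326045]
[296.03079287 194.1982327 ]
[array([336., 233.]), array([241., 234.]), array([288., 119.])]
```

View pics/w1.png

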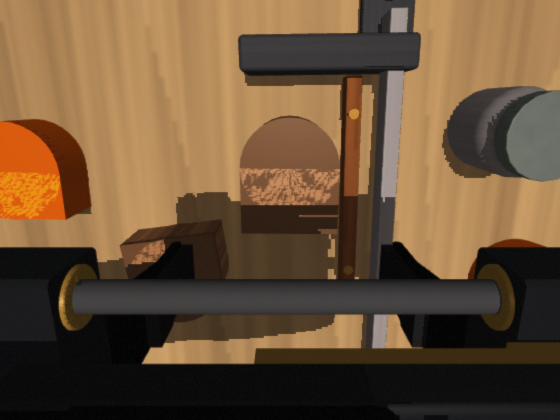

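The wrist view agrees with the measurement. The toe spans columns 241–339 with its round end at row 117, and the jaw edge is at row 72. The fingers will clear the fence from above, so I descend and grip.

```bash
python3 -m creep '[{"x":0.001,"y":0,"z":-0.05,"spin":0},{"x":0.001,"y":0,"z":-0.09,"spin":0},{"x":0.001,"y":0,"z":-0.115,"spin":0},{"x":0.001,"y":0,"z":-0.125,"spin":0},{"x":0.001,"y":0,"z":-0.131,"spin":0},{"x":0.001,"y":0,"z":-0.131,"spin":0},{"x":0.001,"y":0,"z":-0.131,"spin":0}]' 0.087 20
python3 -m creep '[{"x":0,"y":0,"z":0,"spin":0},{"x":0,"y":0,"z":0,"spin":0},{"x":0,"y":0,"z":0,"spin":0},{"x":0,"y":0,"z":0,"spin":0},{"x":0,"y":0,"z":0,"spin":0}]' 0.06 20
```

```text
time: 2.52
ee_pos: [0.5923, 0.0859, 0.0576]
eef_rot: [1.0, -0.0, 0.001, -0.0]
ft_force: [0.5, -1.3, -0.3]
width: 0.087
time: 3.15
ee_pos: [0.5919, 0.0857, 0.0569]
eef_rot: [1.0, -0.0, 0.0, -0.0]
ft_force: [-1.6, 0.3, 5.5]
width: 0.0759
```

```bash
python3 -m creep '[{"x":0.002,"y":0.004,"z":0,"spin":0},{"x":0.004,"y":0.008,"z":0,"spin":0},{"x":0.005,"y":0.012,"z":0,"spin":0},{"x":0.006,"y":0.016,"z":0,"spin":0},{"x":0.006,"y":0.02,"z":0,"spin":0},{"x":0.006,"y":0.024,"z":0,"spin":0},{"x":0.006,"y":0.027,"z":0,"spin":0},{"x":0.006,"y":0.03,"z":0,"spin":0},{"x":0.006,"y":0.032,"z":0,"spin":0},{"x":0.006,"y":0.032,"z":0,"spin":0}]' -
python3 -m creep '[{"x":0,"y":0.002,"z":0,"spin":0},{"x":0,"y":0.003,"z":0,"spin":0},{"x":0,"y":0.003,"z":0,"spin":0}]' -
```

```text
time: 4.4
ee_pos: [0.5966, 0.1115, 0.0567]
eef_rot: [1.0, -0.002, -0.002, 0.003]
ft_force: [-10.6, -17.6, 14.9]
width: 0.0755
time: 4.78
ee_pos: [0.5966, 0.1142, 0.0568]
eef_rot: [1.0, -0.003, -0.002, 0.003]
ft_force: [-11.2, -18.4, 16.3]
width: 0.0755
```

```bash
python3 -m creep '[{"x":-0.001,"y":0.001,"z":0,"spin":0},{"x":-0.002,"y":0.003,"z":0,"spin":0},{"x":-0.002,"y":0.005,"z":0,"spin":0},{"x":-0.002,"y":0.005,"z":0,"spin":0}]' -
python3 - <<'E'
from h import *
c=cam("wrist"); 
cv2.imwrite("pics/w2.png",c["pixels"])
print([proj(c,X).round() for X in ([.597,.1775,.04],[.597,.1775,.046],[.635,.12,.024])])
E
```

```text
time: 5.28
ee_pos: [0.5964, 0.118, 0.0568]
eef_rot: [1.0, -0.003, 0.0, 0.004]
ft_force: [-1.4, -20.0, 8.7]
width: 0.0761
[array([286., 137.]), array([286., 139.]), array([364., 253.])]
```

View pics/w2.png

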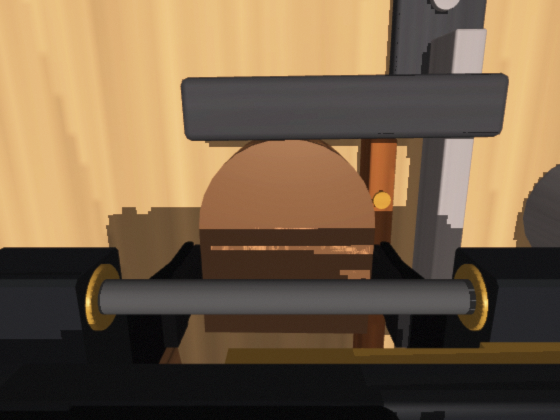

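The toe's round end touches the jaw at about (287,137), and it is in line with the fence. I release, lift and check from the top.

```bash
python3 -m creep '[{"x":0,"y":-0.002,"z":0,"spin":0},{"x":0,"y":-0.002,"z":0,"spin":0},{"x":0,"y":-0.002,"z":0,"spin":0},{"x":0,"y":-0.002,"z":0.01,"spin":0},{"x":0,"y":-0.002,"z":0.04,"spin":0},{"x":-0.03,"y":-0.03,"z":0.06,"spin":0},{"x":-0.07,"y":-0.06,"z":0.06,"spin":4},{"x":-0.1,"y":-0.09,"z":0.06,"spin":6.5},{"x":-0.1,"y":-0.09,"z":0.06,"spin":6.5},{"x":-0.1,"y":-0.09,"z":0.06,"spin":6.5}]' 0.087 20
cat >> h.py <<'E'
def W_of(b):
    v,u=np.mgrid[0:420,0:560]
    P=np.stack([u,v,np.ones_like(u)],-1)@np.linalg.inv(b["K"]).T*b["z_map"][...,None]; return (P-b["t"])@b["R"]
def slab(b,x0,x1,y0,y1,z0=.034,z1=.0445):
    W=W_of(b); m=((W[...,2]>z0)&(W[...,2]<z1)&(W[...,0]>x0)&(W[...,0]<x1)&(W[...,1]>y0)&(W[...,1]<y1)).astype(np.uint8)
    n,l,st,ce=cv2.connectedComponentsWithStats(m); p=W[l==1+np.argmax(st[1:,4])]
    print("slab x",p[:,0].min().round(4),p[:,0].max().round(4),"y",p[:,1].min().round(4),p[:,1].max().round(4),"z",np.median(p[:,2]).round(4),cv2.minAreaRect((p[:,:2]*1000).astype(np.float32)))
E
python3 - <<'E'
from h import *
b=cam("top"); cv2.imwrite("pics/t2.png",cv2.resize(b["pixels"][150:260,170:370],None,fx=4,fy=4))
slab(b,.55,.645,.03,.18); slab(b,.43,.55,-.05,.08)
print(r.read_state()["ee_pos"])
E
```

```text
time: 6.58
ee_pos: [0.4965, 0.0364, 0.1174]
eef_rot: [0.998, 0.057, 0.001, -0.0]
ft_force: [-0.2, 0.6, 0.5]
width: 0.087
slab x 0.5765 0.6344 y 0.0865 0.1786 z 0.0406 ((617.6923828125, 137.68797302246094), (41.51736831665039, 105.26717376708984), 28.41002655029297)
slab x 0.4673 0.5277 y -0.0219 -0.0082 z 0.0403 ((497.6264343261719, -15.147941589355469), (60.418216705322266, 13.199281692504883), 0.7952570915222168)
[0.49663215 0.03662901 0.11717187]
```

View pics/t2.png

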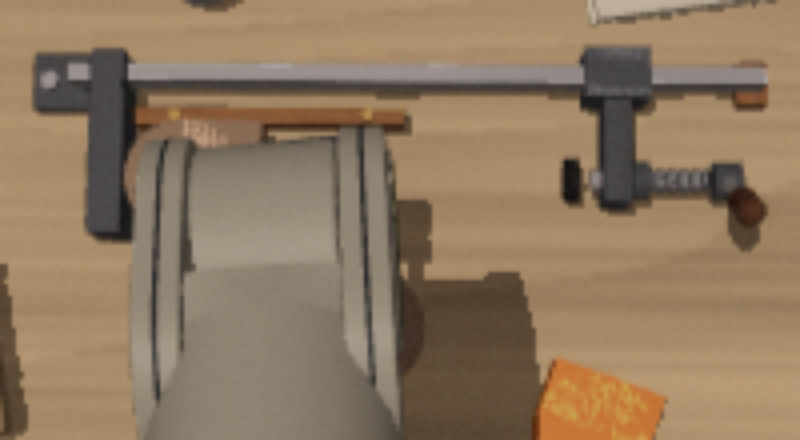

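The toe is seated: it spans y 0.0865–0.1786 and x up to 0.634, and its visible top touches the jaw at crop (130,165). The arm hides the rest. I go down on the heel next.

```bash
python3 -m creep '[{"x":-0.001,"y":-0.006,"z":-0.02,"spin":0},{"x":-0.001,"y":-0.006,"z":-0.045,"spin":0},{"x":-0.001,"y":-0.006,"z":-0.06,"spin":0},{"x":-0.001,"y":-0.006,"z":-0.064,"spin":0},{"x":-0.001,"y":-0.006,"z":-0.064,"spin":0}]' 0.087 25
python3 -m creep '[{"x":0,"y":0,"z":0,"spin":0},{"x":0,"y":0,"z":0,"spin":0},{"x":0,"y":0,"z":0,"spin":0},{"x":0,"y":0,"z":0,"spin":0},{"x":0,"y":0,"z":0,"spin":0}]' 0.06 25
python3 -m creep '[{"x":0,"y":-0.005,"z":0,"spin":-2},{"x":0.01,"y":-0.005,"z":0,"spin":-4},{"x":0.02,"y":-0.005,"z":0,"spin":-6.5},{"x":0.03,"y":-0.002,"z":0,"spin":-6.5},{"x":0.04,"y":0.005,"z":0,"spin":-6.5},{"x":0.052,"y":0.012,"z":0,"spin":-6.5},{"x":0.064,"y":0.02,"z":0,"spin":-6.5},{"x":0.076,"y":0.026,"z":0,"spin":-6.5},{"x":0.088,"y":0.028,"z":0,"spin":-6.5},{"x":0.096,"y":0.028,"z":0,"spin":-6.5},{"x":0.1,"y":0.028,"z":0,"spin":-6.5},{"x":0.1,"y":0.028,"z":0,"spin":-6.5}]' -
python3 - <<'E'
from h import *
c=cam("wrist"); b=cam("top"); cv2.imwrite("pics/w3.png",c["pixels"]); cv2.imwrite("pics/t3.png",b["pixels"])
slab(b,.55,.645,.03,.18); print([proj(c,X).round() for X in ([.559,.0875,.04],[.635,.0875,.04])])
E
```

```text
time: 7.25
ee_pos: [0.4952, 0.0299, 0.0528]
eef_rot: [0.998, 0.057, 0.0, 0.0]
ft_force: [0.2, -0.6, -0.3]
width: 0.0869
time: 7.88
ee_pos: [0.4952, 0.0298, 0.0532]
eef_rot: [0.998, 0.057, 0.001, -0.0]
ft_force: [-1.4, 0.0, 5.2]
width: 0.0761
time: 9.38
ee_pos: [0.5939, 0.0574, 0.053]
eef_rot: [1.0, -0.001, -0.001, -0.0]
ft_force: [-6.7, 1.3, 12.3]
width: 0.0759Traceback (most recent call last):
  File "<stdin>", line 3, in <module>
  File "h.py", line 18, in slab
    n,l,st,ce=cv2.connectedComponentsWithStats(m); p=W[l==1+np.argmax(st[1:,4])]
                                                            ~~~~~~~~~^^^^^^^^^^
    return _wrapfunc(a, 'argmax', axis=axis, out=out, **kwds)
    return bound(*args, **kwds)
ValueError: attempt to get argmax of an empty sequence
```

View pics/w3.png

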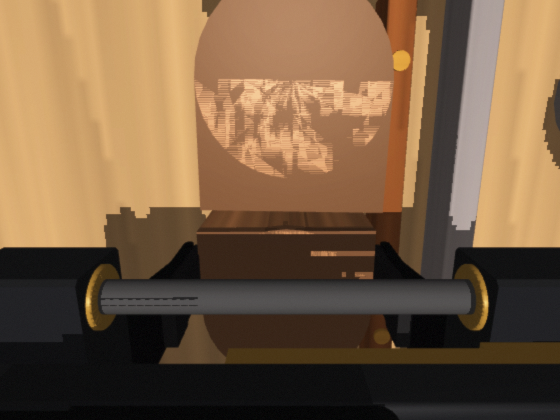

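```bash
python3 - <<'E'
from h import *
c=cam("wrist")
for X in ([.559,.0875,.04],[.635,.0875,.04],[.559,.0875,0],[.635,.0875,0],[.556,.077,.04],[.632,.077,.04],[.594,.1775,.04],[.6,.04,.04]): print(X,proj(c,X).round(), (c["R"]@X+c["t"]).round(3))
print(-c["R"].T@c["t"])
for v in range(190,300,6): print(v,world(c,260,v).round(4))
E
```

```text
[0.559, 0.0875, 0.04] [201. 210.] [-0.035  0.001  0.156]
[0.635, 0.0875, 0.04] [384. 210.] [0.041 0.001 0.156]
[0.559, 0.0875, 0] [218. 189.] [-0.035 -0.009  0.195]
[0.635, 0.0875, 0] [365. 189.] [ 0.041 -0.009  0.195]
[0.556, 0.077, 0.04] [196. 234.] [-0.038  0.011  0.159]
[0.632, 0.077, 0.04] [375. 234.] [0.038 0.011 0.159]
[0.594, 0.1775, 0.04] [285. -35.] [-0.001 -0.085  0.133]
[0.6, 0.04, 0.04] [299. 311.] [0.006 0.047 0.169]
[0.5949693  0.12985069 0.19033386]
190 [0.5835 0.0958 0.0392]
196 [0.5835 0.0934 0.0397]
202 [0.5835 0.0909 0.0399]
208 [0.5835 0.0885 0.0408]
214 [0.5814 0.0778 0.0132]
220 [0.5821 0.0779 0.0235]
226 [0.5828 0.0782 0.0333]
232 [0.5834 0.0782 0.0414]
238 [0.5833 0.0754 0.041 ]
244 [0.5832 0.0724 0.0402]
250 [0.5831 0.0695 0.0398]
256 [0.5831 0.0671 0.0408]
262 [0.583  0.0638 0.0396]
268 [0.5829 0.0612 0.04  ]
274 [0.5829 0.0585 0.0403]
280 [0.5886 0.0909 0.1117]
286 [0.5887 0.0902 0.1131]
292 [0.5887 0.0889 0.1136]
298 [0.5888 0.0883 0.1152]
```

The wrist view shows the toe's straight edge at row 210 and the heel's at row 233. The gap is about 9.5 mm with a 2–3 mm side offset, and both parts are square. I close it.

```bash
python3 -m creep '[{"x":0.002,"y":0.003,"z":0,"spin":0},{"x":0.003,"y":0.006,"z":0,"spin":0},{"x":0.003,"y":0.009,"z":0,"spin":0},{"x":0.003,"y":0.011,"z":0,"spin":0},{"x":0.003,"y":0.013,"z":0,"spin":0},{"x":0.003,"y":0.013,"z":0,"spin":0},{"x":0.003,"y":0.013,"z":0,"spin":0}]' -
python3 - <<'E'
from h import *
c=cam("wrist"); print(r.read_state()["ee_pos"])
for v in range(170,262,6): print(v,world(c,260,v).round(4))
W=W_of(c)
for v in (190,250): 
  k=[(W[v,u,0].round(4),u) for u in range(150,450) if .037<W[v,u,2]<.043]; print(v,k[0],k[-1],W[v,300,1])
E
```

```text
time: 10.4
ee_pos: [0.5973, 0.0654, 0.0531]
eef_rot: [1.0, -0.002, -0.001, 0.002]
ft_force: [-5.5, -13.3, 13.2]
width: 0.0755
[0.59730673 0.06543604 0.05316622]
170 [0.5873 0.1123 0.0399]
176 [0.5873 0.1099 0.0404]
182 [0.5873 0.1074 0.0404]
188 [0.5872 0.1049 0.0402]
194 [0.5872 0.1024 0.0405]
200 [0.5871 0.0999 0.0404]
206 [0.587  0.0972 0.0399]
212 [0.5869 0.0946 0.04  ]
218 [0.5868 0.0918 0.0395]
224 [0.5867 0.089  0.039 ]
230 [0.5866 0.086  0.038 ]
236 [0.5867 0.0839 0.0398]
242 [0.5866 0.0812 0.0397]
248 [0.5866 0.0788 0.0407]
254 [0.5866 0.076  0.0407]
260 [0.5865 0.0732 0.0405]
190 (np.float64(0.5589), 191) (np.float64(0.6644), 449) 0.10410036107379013
250 (np.float64(0.5516), 179) (np.float64(0.6674), 449) 0.07764171473110991
```

Closed: the depth profile is continuous across the joint. I release, lift and go behind the free jaw.

```bash
python3 -m creep '[{"x":0,"y":-0.003,"z":0,"spin":0},{"x":0,"y":-0.003,"z":0,"spin":0},{"x":0,"y":-0.003,"z":0,"spin":0},{"x":0,"y":-0.003,"z":0.01,"spin":0},{"x":0,"y":-0.003,"z":0.05,"spin":0},{"x":0,"y":-0.01,"z":0.1,"spin":0},{"x":0.01,"y":-0.05,"z":0.12,"spin":-4},{"x":0.02,"y":-0.1,"z":0.12,"spin":-8},{"x":0.03,"y":-0.15,"z":0.12,"spin":-12},{"x":0.035,"y":-0.2,"z":0.12,"spin":-12},{"x":0.035,"y":-0.25,"z":0.12,"spin":-12},{"x":0.035,"y":-0.25,"z":0.12,"spin":-12}]' 0.087 20
python3 -m creep '[{"x":0,"y":0,"z":0,"spin":0},{"x":0,"y":0,"z":0,"spin":0},{"x":0,"y":0,"z":0,"spin":0},{"x":0,"y":0,"z":0,"spin":0},{"x":0,"y":0,"z":0,"spin":0}]' 0 20
python3 - <<'E'
from h import *
b=cam("top"); c=cam("wrist"); slab(b,.55,.645,-.02,.185); print(r.read_state()["ee_pos"])
cv2.imwrite("pics/w4.png",c["pixels"])
print([proj(c,X).round() for X in ([.632,-.161,.048],[.632,-.182,.02],[.597,-.226,.028],[.556,-.226,.103])])
W=W_of(c); m=(W[...,2]>.044)&(W[...,2]<.05)&(W[...,0]>.615)&(W[...,0]<.645)&(W[...,1]>-.2)&(W[...,1]<-.1); print(W[m].min(0),W[m].max(0),m.sum())
E
```

```text
time: 11.95
ee_pos: [0.6315, -0.185, 0.1735]
eef_rot: [0.994, -0.108, 0.0, 0.001]
ft_force: [-0.2, 0.6, -0.5]
width: 0.0867
time: 12.58
ee_pos: [0.6328, -0.1791, 0.1726]
eef_rot: [0.995, -0.104, 0.0, -0.0]
ft_force: [0.3, 0.1, 0.5]
width: 0.0448
slab x 0.558 0.6436 y 0.0113 0.1824 z 0.0403 ((597.3756103515625, 98.08328247070312), (173.55099487304688, 81.81534576416016), 86.20062255859375)
[ 0.63277269 -0.17922389  0.17257722]
[array([280., 184.]), array([286., 202.]), array([255., 265.]), array([182., 326.])]
[ 0.61504568 -0.1610272   0.04408238] [ 0.64498598 -0.1407476   0.0499018 ] 1182
```

View pics/w4.png

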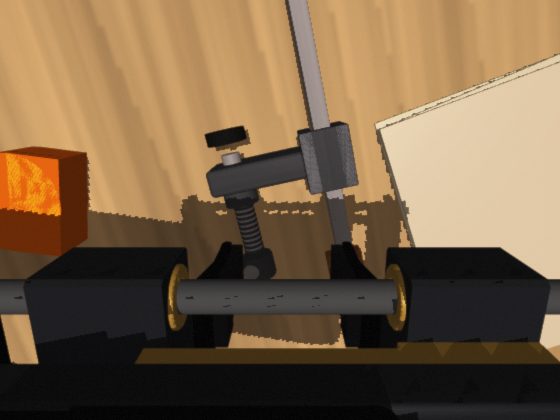

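The view shows the free jaw arm at about (265,172), the screw at (250,230), and the bar on the right. The sole reads y 0.011–0.18, so it is closed. I descend into the gap.

```bash
python3 -m creep '[{"x":0,"y":-0.004,"z":0,"spin":0},{"x":0,"y":-0.004,"z":0,"spin":0},{"x":0,"y":-0.004,"z":0,"spin":0},{"x":0,"y":-0.004,"z":0,"spin":0},{"x":0,"y":-0.004,"z":0,"spin":0},{"x":0,"y":-0.004,"z":-0.03,"spin":0},{"x":0,"y":-0.004,"z":-0.06,"spin":0},{"x":0,"y":-0.004,"z":-0.09,"spin":0},{"x":0,"y":-0.004,"z":-0.115,"spin":0},{"x":0,"y":-0.004,"z":-0.131,"spin":0},{"x":0,"y":-0.004,"z":-0.131,"spin":0}]' 0 20
python3 -m creep '[{"x":0,"y":0.005,"z":0,"spin":0},{"x":0,"y":0.01,"z":0,"spin":0},{"x":0,"y":0.015,"z":0,"spin":0},{"x":0,"y":0.02,"z":0,"spin":0},{"x":0,"y":0.025,"z":0,"spin":0},{"x":0,"y":0.03,"z":0,"spin":0}]' -
```

```text
time: 14.05
ee_pos: [0.6322, -0.1831, 0.0407]
eef_rot: [0.995, -0.105, -0.001, -0.0]
ft_force: [-0.5, -0.0, 0.0]
width: 0.0005
time: 14.8
ee_pos: [0.633, -0.153, 0.0418]
eef_rot: [0.995, -0.105, 0.0, 0.0]
ft_force: [0.8, -3.5, 2.6]
width: 0.0005
```

```bash
python3 -m creep '[{"x":0,"y":0.01,"z":0,"spin":0},{"x":0,"y":0.02,"z":0,"spin":0},{"x":0,"y":0.03,"z":0,"spin":0},{"x":0,"y":0.04,"z":0,"spin":0},{"x":0,"y":0.05,"z":0,"spin":0},{"x":0,"y":0.06,"z":0,"spin":0},{"x":0,"y":0.07,"z":0,"spin":0},{"x":0,"y":0.08,"z":0,"spin":0},{"x":0,"y":0.087,"z":0,"spin":0},{"x":0,"y":0.094,"z":0,"spin":0},{"x":0,"y":0.099,"z":0,"spin":0}]' -
python3 -m creep '[{"x":0,"y":0.002,"z":0,"spin":0},{"x":0,"y":0.004,"z":0,"spin":0},{"x":0,"y":0.006,"z":0,"spin":0},{"x":0,"y":0.008,"z":0,"spin":0},{"x":0,"y":0.008,"z":0,"spin":0}]' -
```

```text
time: 16.18
ee_pos: [0.6326, -0.0538, 0.0414]
eef_rot: [0.995, -0.104, -0.0, -0.0]
ft_force: [-0.9, -3.5, 1.4]
width: 0.0008
time: 16.8
ee_pos: [0.6327, -0.0467, 0.0415]
eef_rot: [0.995, -0.105, 0.0, 0.0]
ft_force: [-0.4, -3.6, 0.3]
width: 0.0008
```

```bash
python3 -m creep '[{"x":0,"y":0.0015,"z":0,"spin":0},{"x":0,"y":0.003,"z":0,"spin":0},{"x":0,"y":0.003,"z":0,"spin":0}]' -
python3 -m creep '[{"x":0,"y":0.0015,"z":0,"spin":0},{"x":0,"y":0.003,"z":0,"spin":0},{"x":0,"y":0.003,"z":0,"spin":0}]' -
python3 -m creep '[{"x":0,"y":0.0015,"z":0,"spin":0},{"x":0,"y":0.002,"z":0,"spin":0},{"x":0,"y":0.002,"z":0,"spin":0}]' -
```

```text
time: 17.18
ee_pos: [0.6327, -0.0453, 0.0416]
eef_rot: [0.994, -0.105, 0.0, 0.001]
ft_force: [-1.8, -9.6, 0.6]
width: 0.0007
time: 17.55
ee_pos: [0.633, -0.0434, 0.0418]
eef_rot: [0.994, -0.106, 0.001, 0.002]
ft_force: [-0.0, -11.6, -0.8]
width: 0.0005
time: 17.92
ee_pos: [0.6331, -0.0424, 0.0418]
eef_rot: [0.994, -0.106, 0.001, 0.002]
ft_force: [0.9, -13.9, -1.4]
width: 0.0002
```

```bash
python3 -m creep '[{"x":0,"y":0.001,"z":0,"spin":0},{"x":0,"y":0.002,"z":0,"spin":0},{"x":0,"y":0.002,"z":0,"spin":0},{"x":0,"y":0.002,"z":0,"spin":0}]' -
python3 -m creep '[{"x":0,"y":-0.008,"z":0,"spin":0},{"x":0,"y":-0.018,"z":0,"spin":0},{"x":0,"y":-0.018,"z":0.04,"spin":0},{"x":0,"y":-0.018,"z":0.1,"spin":0},{"x":0,"y":-0.06,"z":0.14,"spin":0},{"x":-0.06,"y":-0.08,"z":0.14,"spin":0},{"x":-0.12,"y":-0.08,"z":0.14,"spin":0},{"x":-0.15,"y":-0.08,"z":0.14,"spin":4},{"x":-0.15,"y":-0.08,"z":0.14,"spin":12},{"x":-0.15,"y":-0.08,"z":0.14,"spin":12}]' -
python3 - <<'E'
from h import *
b=cam("top"); W=W_of(b); im=b["pixels"]; cv2.imwrite("pics/t5.png",cv2.resize(im[140:250,160:360],None,fx=4,fy=4,interpolation=cv2.INTER_CUBIC))
slab(b,.55,.645,-.01,.185)
m=(W[...,2]>.044)&(W[...,2]<.052)&(W[...,0]>.575)&(W[...,0]<.655)&(W[...,1]>-.09)&(W[...,1]<.01)
p=W[m]; f=np.polyfit(p[:,0],p[:,1],1); print("arm slope",f[0],m.sum(),p[:,1].min(),p[:,1].max())
m=(W[...,2]>.06)&(W[...,2]<.125)&(W[...,0]>.52)&(W[...,0]<.66)&(W[...,1]>-.15)&(W[...,1]<-.05); p=W[m]
if len(p): print("handle",m.sum(),p.min(0),p.max(0),p[np.argmax(p[:,2])])
print(r.read_state()["ee_pos"])
E
```

```text
time: 18.42
ee_pos: [0.6331, -0.0416, 0.0419]
eef_rot: [0.994, -0.107, 0.001, 0.003]
ft_force: [1.1, -17.7, -0.8]
width: 0.0
time: 19.68
ee_pos: [0.483, -0.1158, 0.182]
eef_rot: [1.0, -0.0, 0.001, -0.001]
ft_force: [0.3, -0.0, -0.2]
width: 0.0001
slab x 0.5582 0.6439 y 0.0007 0.1835 z 0.0404 ((596.4450073242188, 91.91077423095703), (184.08555603027344, 81.94298553466797), 85.7817153930664)
arm slope 0.06497188936806395 226 -0.039070915532827856 0.008702688674072465
handle 8 [ 0.56700011 -0.09064577  0.09112304] [ 0.58214618 -0.08856277  0.11068857] [ 0.57400255 -0.09038783  0.11068857]
[ 0.48308709 -0.11592485  0.18183148]
```

View pics/t5.png

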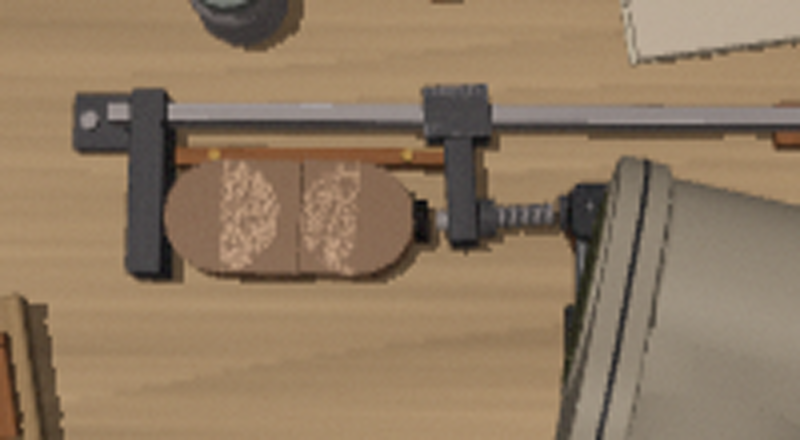

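The sole is closed, with the joint line at crop (300,217). The jaw stays tilted, with the arm top at slope about 0.065. The handle hub is at about (590,210). Next I swing the handle over, with the closed fingers behind the grip.

```bash
python3 -m creep '[{"x":0.01,"y":0.018,"z":-0.02,"spin":0},{"x":0.015,"y":0.018,"z":-0.05,"spin":0},{"x":0.017,"y":0.018,"z":-0.07,"spin":0},{"x":0.017,"y":0.018,"z":-0.07,"spin":0}]' 0 20
python3 - <<'E'
from h import *
c=cam("wrist"); s=cam("scene"); cv2.imwrite("pics/s6.png",cv2.resize(s["pixels"][190:320,170:420],None,fx=3,fy=3)); print(r.read_state()["ee_pos"])
W=W_of(s); m=(W[...,2]>.085)&(W[...,2]<.125)&(W[...,0]>.545)&(W[...,0]<.62)&(W[...,1]>-.14)&(W[...,1]<-.05); p=W[m]
if len(p): print("handle",m.sum(),p.min(0),p.max(0),p.mean(0))
E
```

```text
time: 20.23
ee_pos: [0.4992, -0.0982, 0.1103]
eef_rot: [1.0, -0.001, -0.002, 0.0]
ft_force: [0.8, -0.8, -0.6]
width: 0.0005
[ 0.50014702 -0.0984366   0.1120592 ]
handle 127 [ 0.56698973 -0.1099237   0.08517878] [ 0.59295882 -0.09159061  0.11407697] [ 0.58078783 -0.10135319  0.10007592]
```

View pics/s6.png

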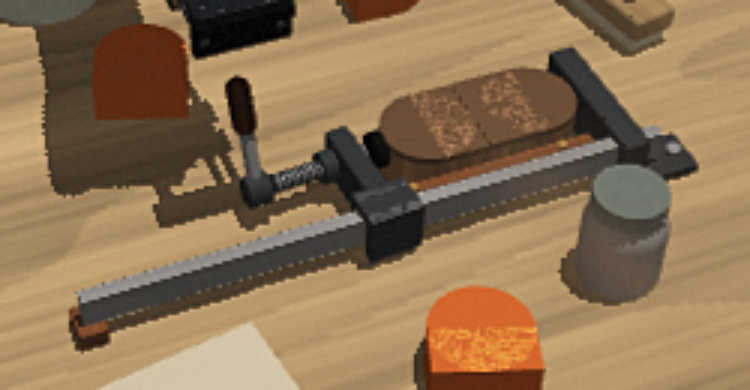

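The scene crop shows the handle at (240,105) still leaning to the robot, the jaw tilted and the sole closed. The handle plane is y≈-0.10. I push it over along its arc.

```bash
python3 -m creep '[{"x":0.015,"y":-0.002,"z":0.002,"spin":0},{"x":0.03,"y":-0.002,"z":0.003,"spin":0},{"x":0.045,"y":-0.002,"z":0.004,"spin":0},{"x":0.055,"y":-0.002,"z":0.004,"spin":0},{"x":0.065,"y":-0.002,"z":0.004,"spin":0},{"x":0.075,"y":-0.002,"z":0.004,"spin":0}]' -
python3 -m creep '[{"x":0.008,"y":0,"z":0,"spin":0},{"x":0.016,"y":0,"z":-0.001,"spin":0},{"x":0.024,"y":0,"z":-0.001,"spin":0},{"x":0.032,"y":0,"z":-0.004,"spin":0},{"x":0.04,"y":0,"z":-0.008,"spin":0},{"x":0.047,"y":0,"z":-0.012,"spin":0},{"x":0.047,"y":0,"z":-0.012,"spin":0}]' -
python3 - <<'E'
from h import *
s=cam("scene"); W=W_of(s); cv2.imwrite("pics/s7.png",s["pixels"])
hsv=cv2.cvtColor(s["pixels"],cv2.COLOR_BGR2HSV)
m=(W[...,2]>.055)&(W[...,2]<.125)&(W[...,0]>.56)&(W[...,0]<.72)&(W[...,1]>-.125)&(W[...,1]<-.08)&(hsv[...,1]>60); p=W[m]
if len(p): print("handle",m.sum(),p.min(0),p.max(0),p.mean(0))
E
```

```text
time: 21.08
ee_pos: [0.5751, -0.1003, 0.1158]
eef_rot: [1.0, -0.0, -0.0, -0.0]
ft_force: [-3.0, -0.1, 2.6]
width: 0.0002
time: 21.95
ee_pos: [0.6221, -0.1004, 0.103]
eef_rot: [1.0, 0.0, -0.0, 0.0]
ft_force: [-0.2, -0.1, -1.2]
width: 0.0005
handle 45 [ 0.61500404 -0.11102474  0.06052226] [ 0.66472922 -0.08875464  0.09903764] [ 0.6536835  -0.09904662  0.08496555]
```

```bash
python3 -m creep '[{"x":0.006,"y":0,"z":-0.005,"spin":0},{"x":0.012,"y":0,"z":-0.011,"spin":0},{"x":0.017,"y":0,"z":-0.016,"spin":0},{"x":0.017,"y":0,"z":-0.016,"spin":0}]' -
python3 -m creep '[{"x":0.003,"y":0,"z":-0.004,"spin":0},{"x":0.005,"y":0,"z":-0.008,"spin":0},{"x":0.005,"y":0,"z":-0.008,"spin":0}]' -
```

```text
time: 22.5
ee_pos: [0.6389, -0.1003, 0.0869]
eef_rot: [1.0, 0.0, -0.0, 0.0]
ft_force: [-0.5, 1.2, -0.5]
width: 0.0007
time: 22.88
ee_pos: [0.6424, -0.1016, 0.0811]
eef_rot: [1.0, -0.001, -0.001, -0.0]
ft_force: [-15.7, -0.2, 24.7]
width: 0.0005
```

The force jumps to 25 N, so the handle is at its stop. I retreat clear and check.

```bash
python3 -m creep '[{"x":-0.004,"y":0,"z":0.006,"spin":0},{"x":-0.02,"y":0,"z":0.03,"spin":0},{"x":-0.05,"y":0,"z":0.08,"spin":0},{"x":-0.1,"y":0,"z":0.12,"spin":0},{"x":-0.14,"y":-0.05,"z":0.14,"spin":0},{"x":-0.16,"y":-0.11,"z":0.15,"spin":0},{"x":-0.16,"y":-0.16,"z":0.15,"spin":0},{"x":-0.16,"y":-0.21,"z":0.15,"spin":0},{"x":-0.16,"y":-0.21,"z":0.15,"spin":0},{"x":-0.16,"y":-0.21,"z":0.15,"spin":0}]' -
python3 - <<'E'
from h import *
b=cam("top"); s=cam("scene"); W=W_of(b)
A=cv2.resize(b["pixels"][140:250,160:360],(800,440),interpolation=cv2.INTER_CUBIC)[:300]; B=cv2.resize(s["pixels"][190:290,170:420],(750,300)); B=cv2.copyMakeBorder(B,0,0,0,50,cv2.BORDER_CONSTANT)
cv2.imwrite("pics/f8.png",np.vstack([A,B]))
slab(b,.55,.645,-.0,.185)
m=(W[...,2]>.0455)&(W[...,2]<.052)&(W[...,0]>.575)&(W[...,0]<.655)&(W[...,1]>-.08)&(W[...,1]<-.0); p=W[m]; print("arm slope",np.polyfit(p[:,0],p[:,1],1)[0])
W=W_of(s); m=(W[...,2]>.046)&(W[...,2]<.125)&(W[...,0]>.56)&(W[...,0]<.72)&(W[...,1]>-.125)&(W[...,1]<-.08); p=W[m]; print("handle",m.sum(),p.min(0),p.max(0),p.mean(0))
st=r.read_state(); print(st["ee_pos"],st["ft_force"],st["time"])
W=W_of(b); o=np.load("W.npy")
for n,(u0,u1,v0,v1,z) in dict(brush=(145,178,208,265,.02),pot=(200,235,115,155,.06),tin=(400,440,180,215,.05)).items():
  print(n,[w[v0:v1,u0:u1][w[v0:v1,u0:u1,2]>z].mean(0).round(4) for w in(o,W)])
E
```

```text
time: 24.12
ee_pos: [0.4836, -0.3099, 0.229]
eef_rot: [1.0, -0.0, -0.0, -0.0]
ft_force: [-0.2, -0.0, 0.4]
width: 0.0005
slab x 0.5566 0.6442 y 0.0006 0.1834 z 0.0404 ((595.2188720703125, 93.08833312988281), (186.120361328125, 82.27913665771484), 84.80785369873047)
arm slope 0.09073687905195357
handle 123 [ 0.62868157 -0.10318819  0.04604136] [ 0.68964139 -0.08473478  0.07600209] [ 0.67000619 -0.09609562  0.06549644]
[ 0.48416999 -0.3089557   0.22929135] [ 0.16417407  0.17566834 -0.2101784 ] 24.225
brush [array([0.4794, 0.2753, 0.0486]), array([0.4793, 0.2745, 0.0512])]
pot [array([0.7453, 0.1299, 0.0991]), array([0.7438, 0.1292, 0.1033])]
tin [array([ 0.5917, -0.392 ,  0.089 ]), array([ 0.5474, -0.2995,  0.3314])]
```

View pics/f8.png

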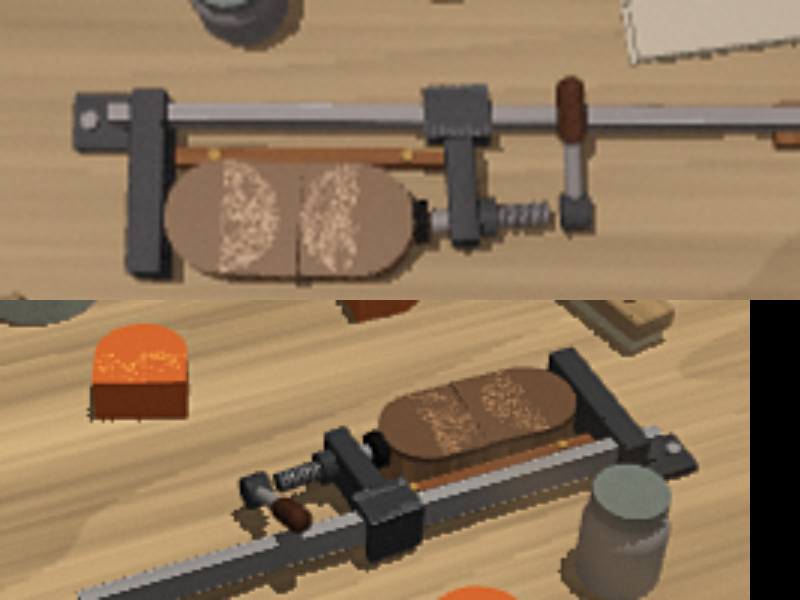

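The final view shows the sole closed between jaw and pad, with a hairline seam at (299,220) that is slightly wider on the robot side, about 1–2 mm. The handle grip is over the bar at (570,110). The arm is clear, so I hand in.

```bash
python3 -c "
from bench import r; print(r.close_job())"
```

```text
the job is handed in; nothing more can be done
None
```

The sole is glued up in the clamp and the job is handed in at about 24 s. No verdict came back, so the result rests on my own checks.

I slid the toe along the fence to the fixed jaw and closed the heel against it. I then pushed the free jaw until it bound at about 18 N, and swung the handle to its stop, where the force rose to about 25 N.

**What the last checks showed:**
- **Sole:** it lies flat with its top at 40 mm, toe against the fixed jaw. The seam is closed to about 1–2 mm, slightly wider on the robot side.
- **Free jaw:** it stayed tilted, at about 0.065 rad by the depth fit before the handle swing and about 0.09 rad (a rougher fit) after it.
- **Handle:** it leans over the bar, roughly 1.1 rad past upright.
- **Robot:** the arm is clear, with no wrist force.
- **Bystanders:** the brush and glue pot read unmoved, within 2 mm.

**Not confirmed:**
- **Tin:** its last reading is invalid because the arm hid it in that view. The arm stayed well above it throughout.
- **Pad force:** I could not measure it directly. I take it to be over 8 N because the handle is at its stop.

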